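# Feel out the missing amplifier pad with a feeler shim

## Robot

A 6-joint arm with a two-finger parallel gripper is mounted at the origin on the work surface. World frame = base frame: x ahead of the robot, y to its left, z up, the work surface at z = 0. Lengths are in m, angles in rad, forces in N, time in s.
With the tool pointing down it reaches from about 0.3 to 0.85 m from the base axis. Payload 4.2 kg.
Tool frame: the origin (TCP) lies on the centre line of the jaws, within the pads' length; the fingertips stand 8 mm ahead of it and the grasp point (between the pads) lies 11 mm behind it; z points along the fingers, y is the direction in which the jaws open and shut (so a half turn about z gives the same grasp; the last joint's range is limited). The gripper opens to 91 mm and grips with 3 to 60 N. Pads are 32 mm wide; open, the fingers measure 118 mm over their backs; the gripper's body (76 mm by 178 mm) begins 60 mm behind the grasp point.
Start: joints at [1.088, 0.32, 1.565, -0, 1.257, -0.02], TCP at [0.257, 0.515, 0.222] pointing down, gripper open.
Joint ranges: [-3.11, 3.11], [-0.84, 2.01], [0.21, 2.61], [-1.34, 4.49], [0.05, 2.63], [-2.56, 2.56]. Speed limits (rad/s): [2.57, 2.57, 3.14, 3.14, 3.14, 3.14].

## Interface

Orientations are given as [roll, pitch, yaw] about the fixed x, y, z axes, in that order (R = Rz(yaw) Ry(pitch) Rx(roll)).
In Python, from bench import r gives the robot as it stands.
- The arm moves only by the tool play_rows, never from a script. Its argument "increments" is a list of rows, each a list of 3 entries, a list of its own where there are three numbers: the shift along the tool's x, y, z in cm, then the turn about the tool's z in rad, then the opening, from 0 (shut) to 1 (fully open). In form: [[[tx, ty, tz], roll, grip], ...]. A call has 1 to 12 rows; each row shifts and turns the commanded pose from where the row before left it, along the tool's axes as they then stand; what a row does not reach is not made up. A row lasts 1/8 s, in which the tool goes at most 62.5 mm and 10.7 degrees, less where a joint would pass 70% of its speed; a pose out of reach is approached as far as the arm can. A call with a gripper value outside its range is refused whole. The fingers move at their own pace and stop on an object; "grip_force" is the grip in N (left out, the last holds). Time passes only in rows, so rows that do not move let the fingers close. It gives the time, the measured TCP pose, the force and the opening at its end, in the units of the state.
- r.observe(): the state, without advancing time (a new reading comes with each control period).
- r.grab_frame(name): name is "scene" or "top" or "wrist"; returns the picture (400x640x3 uint8, blue, green, red); there is no depth.
- r.calibration(name): a dict with "fx", "fy", "cx", "cy" (pixels), "distortion" ([k1, k2, p1, p2, k3] as OpenCV has them; the pictures are not rectified), "T" (4x4, takes a point from camera to world coordinates). Camera axes: x right, y up, looking along -z (the intrinsics and any distortion apply to the point x, -y, -z); pixel columns grow to the right and rows downward; lengths in m; the calibration is good to about 2 mm. A picture is of the moment at which its call begins: read the wrist's pose just before it. calibration takes no time and is no camera call; for the wrist camera it gives the pose at the moment of the call.
- r.hand_in(): hands the job in, once; it reports no verdict.
The state is a dict: "clock": time; "joints": joint angles; "qd": joint speeds; "effort": joint torques, N m; "position": TCP position; "orientation": TCP orientation; "force": force on the tool from outside, world axes, zero at the start; "ft_torque": the same for the moment, N m; "finger_gap": finger opening in m.
Only numpy, scipy, OpenCV 4.12 (cv2) and the standard library are available. Lean on these libraries where they do the work, as an engineer would, in place of code of your own. Each camera call takes 0.05 s, during which the arm holds its last target.

## Task

The amplifier is screwed down along its back edge, and one of the three rubber pads hidden under its front edge has come off, just behind one of the three front fixing tabs. Slide the orange feeler shim flat along the board, straight in under the middle of each tab until you find the one where it does not jam against a pad; push it fully home there, so that its shoulder meets the tab, and leave it lying in the gap. Go gently against the amplifier and its board, and leave the other things on the bench where they are.

Things in the scene. Friction and masses are not known exactly. Their poses are not given: they have to be found in the camera images.
- amp_rig: Fixed plywood board, 18 mm thick, carrying a dark finned car amplifier 180 (x) x 310 (y) x 52 mm high, underside 8 mm above the board. Origin on the bench; x points from the amplifier's front to its back, away from the robot (yaw within 0.25 rad), y along the front edge. Board x -155 to +175, y +-190 mm; amplifier front face x = -38, tab edges x = -60 mm. The board ahead of the tabs is clear.
- tab_left (a point): Left (+y) front tab: slotted aluminium, 44 mm wide, 4 thick, 22 out from the front face, underside 8 mm above the board. Point: on the board's top below the middle of the tab's front edge; axes as amp_rig's. Its hidden rubber pad, if there, is 24 mm across, fills the gap, is centred 53 mm behind this point (+x) and stops a blade's nose 41 mm in. Which of the three pads is missing is not known.
- tab_mid (a point): The same for the middle tab, 105 mm from the left one.
- tab_right (a point): The same for the right (-y) tab, 105 mm from the middle one.
- shim_rib (a point): Orange plastic feeler shim, 130 mm long, 50 to 100 g, lying flat and loose: head 52 long, 46 wide, 14 high, with an upright finger rib to grip (44 long, 14 wide, from 14 to 42 mm above the underside); ahead of the head a blade 78 long, 36 wide, 6 thick, its nose bevelled on top over the last 14 mm. Point: middle of the rib, 28 mm above the underside; x points to the nose, z up.
- shim_shoulder (a point): The shim's stop shoulder: the front face of the head, where the blade begins, on the centre line at the underside, 26 mm ahead of the middle of the rib. It is too high to go under a tab and stops the blade 78 mm in.
- shim_nose (a point): The tip of the blade, on the centre line at the underside, 104 mm ahead of the middle of the rib.
- speaker: Black loudspeaker, 165 mm across, 79 mm high, standing on its magnet; bystander. Origin at its underside.
- tape_brown: Brown tape roll, 104 mm across, 48 mm high; bystander. Origin at its underside.
- tape_black: Black tape roll, 72 mm across, 19 mm high; bystander. Origin at its underside.
- tape_cream: Cream tape roll, 110 mm across, 24 mm high; bystander. Origin at its underside.
- screwdriver: Screwdriver with a red handle, 190 mm long, lying; bystander.
- trim_lever: Grey plastic trim lever, about 165 mm long, 12 mm thick, lying; bystander. Origin at its underside, 30 mm from its thick end.
Things that resemble listed ones, but are neither listed nor needed, are in the scene too. Several things look just like the part that bears shim_rib: the one meant starts farthest to the robot's right.

How it is judged:
At the end, for the whole second after the job is handed in: The shim lies at rest, flat on the board, released, under one of the three tabs with its blade fully in the gap: shoulder within 6 mm of the tab's front edge, centred on the tab within 12 mm, in line with the amplifier within 0.14 rad. (This is possible only where the pad is missing.) (((x of shim_shoulder in the frame of tab_left above -0.006 m and x of shim_nose in the frame of tab_left above 0.066 m and y of shim_shoulder in the frame of tab_left between -0.012 and 0.012 m and y of shim_nose in the frame of tab_left between -0.014 and 0.014 m and z of each of shim_shoulder, shim_nose in the frame of tab_left below 0.004 m) or (x of shim_shoulder in the frame of tab_mid above -0.006 m and x of shim_nose in the frame of tab_mid above 0.066 m and y of shim_shoulder in the frame of tab_mid between -0.012 and 0.012 m and y of shim_nose in the frame of tab_mid between -0.014 and 0.014 m and z of each of shim_shoulder, shim_nose in the frame of tab_mid below 0.004 m) or (x of shim_shoulder in the frame of tab_right above -0.006 m and x of shim_nose in the frame of tab_right above 0.066 m and y of shim_shoulder in the frame of tab_right between -0.012 and 0.012 m and y of shim_nose in the frame of tab_right between -0.014 and 0.014 m and z of each of shim_shoulder, shim_nose in the frame of tab_right below 0.004 m)) and angle between the x axis of shim_rib and the x axis of amp_rig, either way round below 0.14 rad and angle between shim_rib's own z axis and vertical below 0.06 rad and linear speed of shim below 0.01 m/s); the robot touches nothing.
It fails at once if a bystander is pushed out of place (more than 20 mm) (distance of any of speaker, tape_brown, tape_black, tape_cream, screwdriver, trim_lever from where it was at the start of the episode above 0.02 m).
It fails at once if the amplifier or its board is hit or pushed with more than 45 N (contact force between amp_rig and anything else above 45 N).
It also fails if it takes over 61 s, if anything falls off the work surface, if the arm or the gripper's body presses on something with over 40 N, if the wrist force passes 120 N, or if a joint passes its speed limit or range.

## Working session

There is one attempt and no reset: what is moved stays moved. The work goes in short steps, Python scripts to look and compute and a tool call to move; the robot and the scene stay as the last step left them, time stands still between calls to the robot, and variables do not carry over. Pictures are saved under pics/ and viewed, and the job is handed in when it is done.

Besides the shell and the picture viewer there is one more tool, called after ">>>" as name(argument=value, ...) on one line, values as JSON. play_rows: Moves the arm, as the interface text tells. Its arguments: {"type":"object","properties":{"increments":{"type":"array","items":{"type":"array"}},"grip_force":{"type":"number"}},"required":["increments"]}

```bash
mkdir -p pics; ls; python3 - <<'E'
from bench import r
import cv2
print(r.observe())
for n in("scene","top","wrist"):
    c=r.calibration(n);print(n,c)
    cv2.imwrite(f"pics/{n}0.png",r.grab_frame(n))
E
```

```text
pics
{'clock': 0.0, 'joints': array([ 1.08802660e+00,  3.20274176e-01,  1.56565915e+00, -1.89902935e-05,
        1.25738745e+00, -2.00036400e-02]), 'qd': array([-0.00214595, -0.00156571, -0.00187139, -0.00188292, -0.00163461,
       -0.00022691]), 'effort': array([-8.31721136e-04, -4.12447858e+01, -2.31967986e+01,  7.27911294e-02,
        4.57378454e-02, -1.14973886e-04]), 'position': array([0.25647656, 0.51409098, 0.22113816]), 'orientation': array([-3.13986451e+00, -1.65149620e-05,  2.67883243e+00]), 'force': array([-0.14502592,  0.16705425, -0.03553901]), 'ft_torque': array([0.02414712, 0.01554072, 0.01575527]), 'finger_gap': 0.09096758405865053}
scene {'fx': 452.5731283654415, 'fy': 452.5731283654415, 'cx': 323.97764297430206, 'cy': 197.56304732542262, 'distortion': array([-0.12802822,  0.        ,  0.        ,  0.        ,  0.        ]), 'T': array([[-0.25097419, -0.63021747,  0.73473662,  1.54729444],
       [ 0.96790757, -0.1735134 ,  0.18179119,  0.20092017],
       [ 0.01291867,  0.75678203,  0.65353965,  0.99237714],
       [ 0.        ,  0.        ,  0.        ,  1.       
[... 193 characters left out ...]
 'T': array([[-0.01796802,  0.98162434, -0.18997582,  0.31104029],
       [-0.99979255, -0.01581703,  0.01283271, -0.02409846],
       [ 0.00959204,  0.19016699,  0.9817049 ,  1.05792071],
       [ 0.        ,  0.        ,  0.        ,  1.        ]])}
wrist {'fx': 288.16892781243183, 'fy': 288.16892781243183, 'cx': 314.22479924417524, 'cy': 196.2309013074812, 'distortion': array([-0.04242766,  0.        ,  0.        ,  0.        ,  0.        ]), 'T': array([[ 0.44668621, -0.86812017, -0.21642271,  0.19483211],
       [ 0.89468659,  0.43268649,  0.11098786,  0.54437572],
       [-0.00270762, -0.24320725,  0.96997057,  0.38481167],
       [ 0.        ,  0.        ,  0.        ,  1.        ]])}
```

View pics/top0.png

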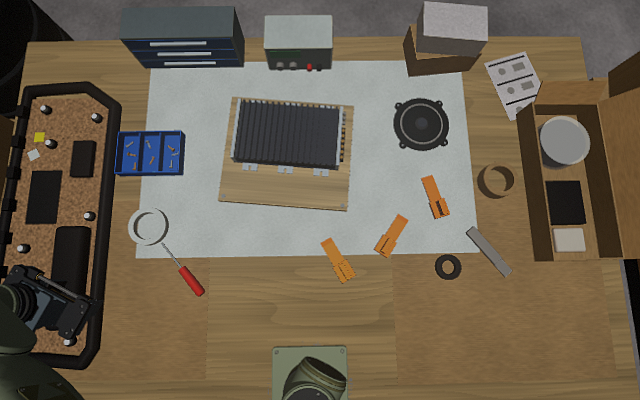

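View pics/scene0.png

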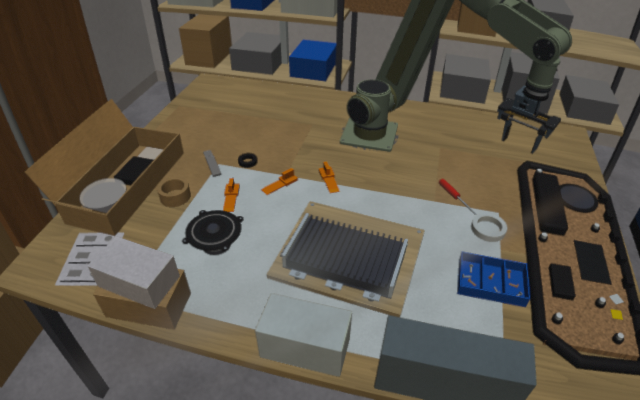

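View pics/wrist0.png

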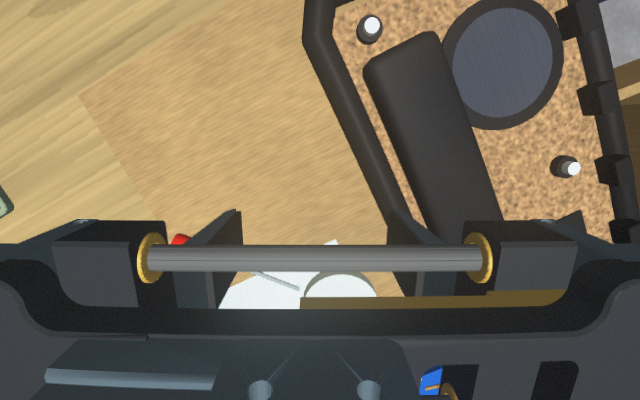

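```bash
cat > h.py <<'E'
import numpy as np, cv2
from bench import r
def ray(n,uv,c=None):
    c=c or r.calibration(n)
    K=np.array([[c['fx'],0,c['cx']],[0,c['fy'],c['cy']],[0,0,1]])
    p=cv2.undistortPoints(np.float64(uv).reshape(-1,1,2),K,np.float64(c['distortion'])).reshape(-1,2)
    d=np.c_[p[:,0],-p[:,1],-np.ones(len(p))]@c['T'][:3,:3].T
    return c['T'][:3,3],d
def plane(n,uv,z,c=None):
    o,d=ray(n,uv,c)
    return o+d*((z-o[2])/d[:,2])[:,None]
def proj(n,P,c=None):
    c=c or r.calibration(n)
    K=np.array([[c['fx'],0,c['cx']],[0,c['fy'],c['cy']],[0,0,1]])
    q=(np.float64(P).reshape(-1,3)-c['T'][:3,3])@c['T'][:3,:3]
    q=q*[1,-1,-1]
    return cv2.projectPoints(q,np.zeros(3),np.zeros(3),K,np.float64(c['distortion']))[0].reshape(-1,2)
E
python3 - <<'E'
import cv2,numpy as np
from h import *
t=cv2.imread('pics/top0.png');s=cv2.imread('pics/scene0.png')
cv2.imwrite('pics/c1.png',cv2.resize(t[85:220,210:360],None,fx=5,fy=4.4*5/5,interpolation=2)[:600,:800] if 0 else cv2.resize(t[88:218,212:360],None,fx=4.5,fy=4.5,interpolation=2))
a=cv2.resize(t[165:225,400:470],None,fx=6,fy=6,interpolation=2)
b=cv2.resize(s[170:220,200:260],None,fx=6,fy=6,interpolation=2)
o=np.zeros((360,790,3),np.uint8);o[:,:420]=a;o[:300,425:785]=b
cv2.imwrite('pics/c2.png',o)
for n,im in(('top',t),('scene',s)):
    hsv=cv2.cvtColor(im,cv2.COLOR_BGR2HSV)
    m=cv2.inRange(hsv,(8,180,120),(18,255,255))
    k,l,st,ce=cv2.connectedComponentsWithStats(m)
    for i in range(1,k):
        if st[i][4]>150: print(n,st[i],ce[i],plane(n,ce[i],.01)[0])
E
```

```text
top [422 176  28  42 470] [434.55957447 196.51489362] [ 0.51501775 -0.37536045  0.01      ]
top [375 215  33  43 511] [391.29745597 235.92367906] [ 0.4005667  -0.23997278  0.01      ]
top [321 238  35  45 555] [337.84144144 261.01981982] [ 0.33164664 -0.08288034  0.01      ]
scene [319 162  20  30 265] [328.7509434  177.87169811] [ 0.33637879 -0.0826961   0.01      ]
scene [263 175  34  19 211] [278.07109005 184.25592417] [ 0.41702295 -0.24202662  0.01      ]
scene [224 179  15  33 275] [230.28727273 196.47636364] [ 0.52046614 -0.37508642  0.01      ]
```

View pics/c1.png

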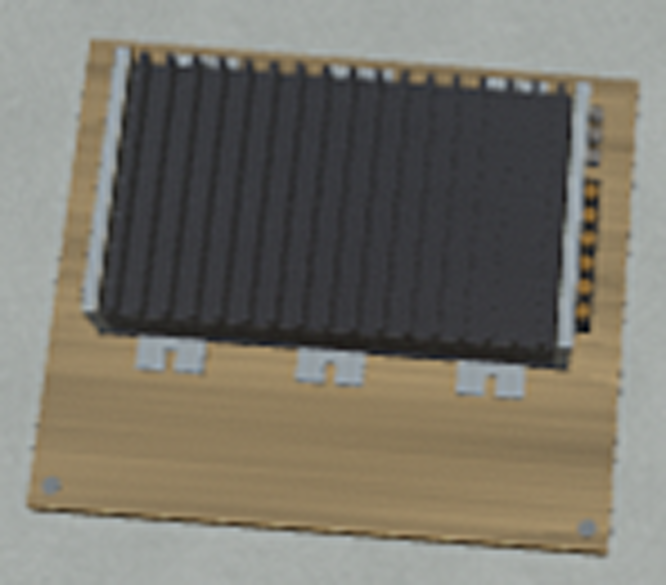

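View pics/c2.png

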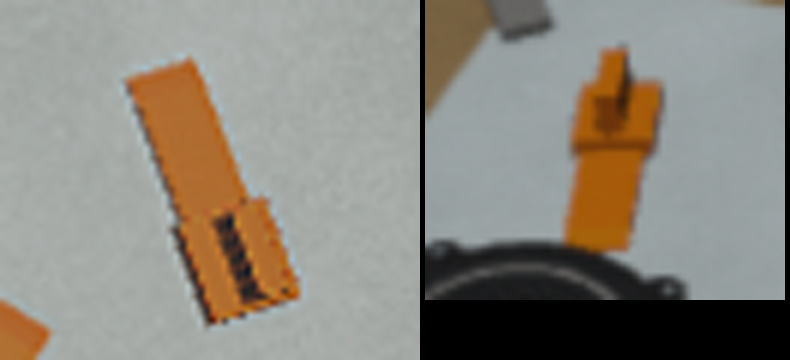

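```bash
python3 - <<'E'
from h import *
def up(p,o,s): return (np.float64(p)+.5)/s-.5+np.float64(o)
B=plane('top',up([[28,507],[606,549],[638,78],[91,40]],(212,88),4.5),.018)
T=plane('top',up([[136,370],[204,373],[296,381],[363,385],[456,394],[524,397]],(212,88),4.5),.030)
print(B.round(4),T.round(4))
print('tab mids',((T[::2]+T[1::2])/2).round(4))
d=T[0]-T[5];print('yaw tabs',np.arctan2(-d[0],d[1]))
d=B[0]-B[1];print('yaw front',np.arctan2(-d[0],d[1]),np.linalg.norm(d))
d=B[3]-B[0];print('yaw L',np.arctan2(d[1],d[0]),np.linalg.norm(d)); d=B[2]-B[1];print('yaw R',np.arctan2(d[1],d[0]),np.linalg.norm(d))
# shim
S=plane('top',up([[128,80],[193,59],[181,223],[268,198],[300,294],[209,323],[245,198],[176,217]],(400,165),6),.0)
for nm,p,z in zip("noseL noseR headFL headFR headBR headBL bladeRroot bladeLroot".split(),[[128,80],[193,59],[177,228],[268,198],[300,294],[209,323],[245,198],[176,217]],[0,0,.014,.014,.014,.014,.006,.006]):
    print(nm,plane('top',up([p],(400,165),6),z)[0].round(4))
# scene
for nm,p,z in zip("noseR(img) noseL ribtopBack headcorners".split(),[[628-425,250],[566-425,246],[0,0],[0,0]],[0,0,.042,.014]):
    if p!=[0,0]: print('sc',nm,plane('scene',up([p],(200,170),6),z)[0].round(4))
for p,z in (([660-425,86],.014),([655-425,146],.014),([574-425,146],.014),([628-425,50],.042),([602-425,50],.042),([628-425,100],.028)):
    print('sc',p,z,plane('scene',up([p],(200,170),6),z)[0].round(4))
E
```

```text
[[ 0.5125  0.2637  0.018 ]
 [ 0.4787 -0.111   0.018 ]
 [ 0.8058 -0.1433  0.018 ]
 [ 0.8394  0.2327  0.018 ]] [[ 0.6001  0.1932  0.03  ]
 [ 0.5973  0.1488  0.03  ]
 [ 0.591   0.0888  0.03  ]
 [ 0.5876  0.0451  0.03  ]
 [ 0.5806 -0.0154  0.03  ]
 [ 0.5779 -0.0597  0.03  ]]
tab mids [[ 0.5987  0.171   0.03  ]
 [ 0.5893  0.0669  0.03  ]
 [ 0.5792 -0.0375  0.03  ]]
yaw tabs -0.08745197401197864
yaw front -0.08976346224704829 0.3761642814860619
yaw L -0.09448954212700493 0.3284480972372269
yaw R -0.09866191011979418 0.32870200431750984
noseL [ 0.575  -0.3416  0.    ]
noseR [ 0.5854 -0.3755  0.    ]
headFL [ 0.4963 -0.3563  0.014 ]
headFR [ 0.5106 -0.4027  0.014 ]
headBR [ 0.4625 -0.4145  0.014 ]
headBL [ 0.449  -0.3685  0.014 ]
bladeRroot [ 0.5123 -0.394   0.006 ]
bladeLroot [ 0.5032 -0.3588  0.006 ]
sc noseR(img) [ 0.5755 -0.3415 -0.    ]
sc noseL [ 0.5815 -0.3754 -0.    ]
sc [235, 86] 0.014 [ 0.4557 -0.3712  0.014 ]
sc [230, 146] 0.014 [ 0.5057 -0.3533  0.014 ]
sc [149, 146] 0.014 [ 0.5177 -0.3971  0.014 ]
sc [203, 50] 0.042 [ 0.4617 -0.3849  0.042 ]
sc [177, 50] 0.042 [ 0.4656 -0.3992  0.042 ]
sc [203, 100] 0.028 [ 0.4876 -0.3756  0.028 ]
```

>>> play_rows(increments=[[[-3.75, -4.41, 0], 0, 1], [[-3.75, -4.41, 0], 0, 1], [[-3.75, -4.41, 0], 0, 1], [[-3.75, -4.41, 0], 0, 1], [[-3.75, -4.41, 0], 0, 1], [[-3.75, -4.41, 0], 0, 1], [[-3.75, -4.41, 0], 0, 1], [[-3.75, -4.41, 0], 0, 1], [[-3.75, -4.41, 0], 0, 1], [[-3.75, -4.41, 0], 0, 1], [[-3.75, -4.41, 0], 0, 1], [[-3.75, -4.41, 0], 0, 1]], grip_force=20)

```text
clock: 1.65
position: [0.4231, -0.1619, 0.2219]
orientation: [3.141, 0.0, 2.678]
force: [1.2, -0.2, -0.3]
finger_gap: 0.0909
```

>>> play_rows(increments=[[[-3, -3.5, 0], 0.1, 1], [[0, 0, 0], 0.18, 1], [[0, 0, 0], 0.18, 1], [[0, 0, 0], 0.18, 1], [[0, 0, 0], 0.18, 1], [[0, 0, 0], 0.18, 1], [[0, 0, 0], 0.18, 1], [[0, 0, 0], 0.18, 1], [[0, 0, 0], 0.18, 1], [[0, 0, 0], 0.18, 1], [[0, 0, 0], 0.18, 1], [[0, 0, 0], 0.18, 1]])

```text
clock: 3.15
position: [0.4341, -0.2045, 0.2216]
orientation: [-3.141, 0.0, 0.593]
force: [1.0, 0.5, -0.9]
finger_gap: 0.0912
```

>>> play_rows(increments=[[[0, 0, 0], 0.165, 1], [[0, 0, 0], 0.164, 1], [[0, 4.66, 1], 0, 1], [[0, 4.66, 1], 0, 1], [[0, 4.66, 1], 0, 1], [[-0.3, 4.66, 1], 0, 1], [[0, 0, 0], 0, 1], [[0, 0, 0], 0, 1]])

```text
clock: 4.15
position: [0.4807, -0.3845, 0.1815]
orientation: [-3.14, 0.001, 0.269]
force: [-0.1, -1.6, 0.2]
finger_gap: 0.0913
```

```bash
python3 - <<'E'
from h import *
c=r.calibration('wrist');s=r.observe();im=r.grab_frame('wrist');print(s['position'],s['orientation'],c['T'])
cv2.imwrite('pics/w1.png',im);np.save('w1T.npy',c['T'])
E
```

```text
[ 0.48072823 -0.38446019  0.18147509] [-3.13994899e+00  5.41912957e-04  2.69467020e-01] [[ 2.66005865e-01  9.35035542e-01  2.34412916e-01  5.45409209e-01]
 [-9.63971373e-01  2.58088497e-01  6.44167647e-02 -3.66912823e-01]
 [-2.67312645e-04 -2.43102578e-01  9.70000549e-01  3.45032451e-01]
 [ 0.00000000e+00  0.00000000e+00  0.00000000e+00  1.00000000e+00]]
```

View pics/w1.png

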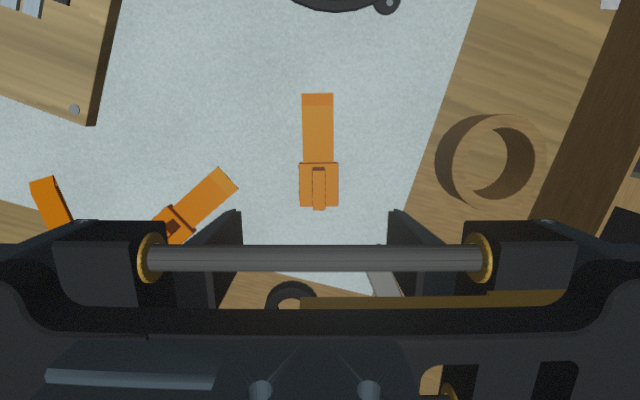

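```bash
python3 - <<'E'
from h import *
c=r.calibration('wrist');c['T']=np.load('w1T.npy')
N=plane('wrist',[[302,93.5],[333,93.5]],0,c).mean(0);H=plane('wrist',[[299,163],[338,163]],.014,c);R=plane('wrist',[[312,167],[325.5,167],[313,210],[326,210]],.042,c)
print(N,H,H.mean(0),R,R.mean(0)); S=H.mean(0)
d=N-S;print(np.arctan2(d[1],d[0]),np.hypot(*d[:2]))
E
```

```text
[ 0.57929871 -0.36133577  0.        ] [[ 0.49878234 -0.36149647  0.014     ]
 [ 0.51074005 -0.40479908  0.014     ]] [ 0.50476119 -0.38314777  0.014     ] [[ 0.50227626 -0.37629016  0.042     ]
 [ 0.50607704 -0.3900543   0.042     ]
 [ 0.45680435 -0.38988485  0.042     ]
 [ 0.46059932 -0.40363715  0.042     ]] [ 0.48143924 -0.38996661  0.042     ]
0.28468278521943646 0.07766340838898858
```

>>> play_rows(increments=[[[-0.2, 0.43, 5], -0.012, 1], [[0, 0, 5], 0, 1], [[0, 0, 3], 0, 1], [[0, 0, 1.5], 0, 1], [[0, 0, 0.9], 0, 1], [[0, 0, 0], 0, 1]], grip_force=20)

```text
clock: 4.95
position: [0.4807, -0.3897, 0.0285]
orientation: [3.141, -0.001, 0.282]
force: [-0.2, -0.2, -0.1]
finger_gap: 0.0911
```

>>> play_rows(increments=[[[0, 0, 0], 0, 0.5], [[0, 0, 0], 0, 0.2], [[0, 0, 0], 0, 0], [[0, 0, 0], 0, 0], [[0, 0, 0], 0, 0], [[0, 0, 0], 0, 0]])

```text
clock: 5.7
position: [0.4803, -0.3897, 0.0279]
orientation: [-3.141, -0.0, 0.282]
force: [1.0, -0.1, -0.5]
finger_gap: 0.0343
```

>>> play_rows(increments=[[[0, 0, 0], 0, 0], [[0, 0, 0], 0, 0], [[0, 0, 0], 0, 0]])

```text
clock: 6.08
position: [0.4803, -0.3897, 0.0279]
orientation: [-3.141, 0.0, 0.282]
force: [0.3, -0.4, -0.3]
finger_gap: 0.0139
```

>>> play_rows(increments=[[[0, 0, -2], 0, 0], [[0, 0, -5], 0, 0], [[1.04, -5.11, 0], 0, 0], [[1.04, -5.11, 0], 0, 0], [[1.04, -5.11, 0], 0, 0], [[1.04, -5.11, 0], 0, 0], [[1.04, -5.11, 0], 0, 0], [[1.04, -5.11, 0], 0, 0], [[1.04, -5.11, 0], 0.124, 0], [[0, 0, 0], 0.125, 0], [[0, 0, 0], 0.125, 0], [[0, 0, 0], 0, 0]])

```text
clock: 7.58
position: [0.4508, -0.0257, 0.098]
orientation: [-3.141, -0.0, -0.09]
force: [-0.4, -0.4, -0.4]
finger_gap: 0.0137
```

>>> play_rows(increments=[[[0, 0, 0], 0, 0]])

```text
clock: 7.7
position: [0.4508, -0.026, 0.0979]
orientation: [-3.142, 0.0, -0.091]
force: [-0.5, 0.9, -0.0]
finger_gap: 0.014
```

```bash
python3 - <<'E'
from h import *
c=r.calibration('wrist');s=r.observe();im=r.grab_frame('wrist');print(s['clock'],s['position'],s['orientation'],s['finger_gap'])
cv2.imwrite('pics/w2.png',im);np.save('w2T.npy',c['T'])
E
```

```text
7.7 [ 0.45076365 -0.02604133  0.09792221] [-3.14153031e+00  3.33647765e-05 -9.06974482e-02] 0.014015672148131299
```

View pics/w2.png

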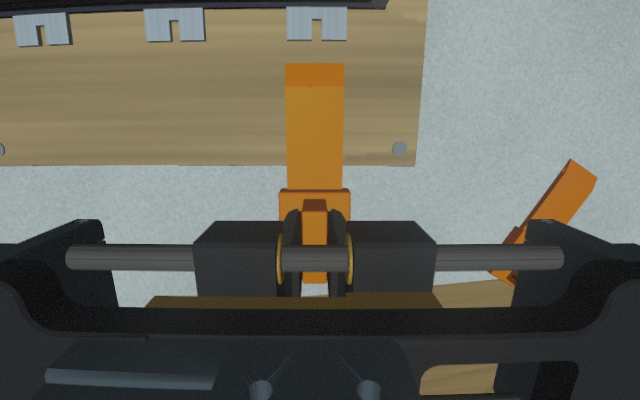

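```bash
python3 - <<'E'
from h import *
im=cv2.imread('pics/w2.png')
cv2.imwrite('pics/c3.png',cv2.resize(im[0:110,0:400],None,fx=2,fy=2,interpolation=2))
cv2.imwrite('pics/c4.png',cv2.resize(im[0:110,260:430],None,fx=4.5,fy=4.5,interpolation=2))
c=r.calibration('wrist');c['T']=np.load('w2T.npy')
T=plane('wrist',[[15,46],[71,44.5],[145,41.5],[204,40.5],[287,39.5],[346,39.5]],.030,c)
print(T.round(4),((T[::2]+T[1::2])/2).round(4)); d=T[0]-T[5];print(np.arctan2(-d[0],d[1]))
N=plane('wrist',[[285,64],[344,64]],.070,c);print(N,N.mean(0))
E
```

```text
[[ 0.6009  0.193   0.03  ]
 [ 0.5955  0.1462  0.03  ]
 [ 0.5903  0.0877  0.03  ]
 [ 0.586   0.0431  0.03  ]
 [ 0.5804 -0.0184  0.03  ]
 [ 0.5765 -0.0617  0.03  ]] [[ 0.5982  0.1696  0.03  ]
 [ 0.5882  0.0654  0.03  ]
 [ 0.5784 -0.0401  0.03  ]]
-0.0955791440921822
[[ 0.5556373  -0.01805669  0.07      ]
 [ 0.55232338 -0.05448653  0.07      ]] [ 0.55398034 -0.03627161  0.07      ]
```

View pics/c4.png

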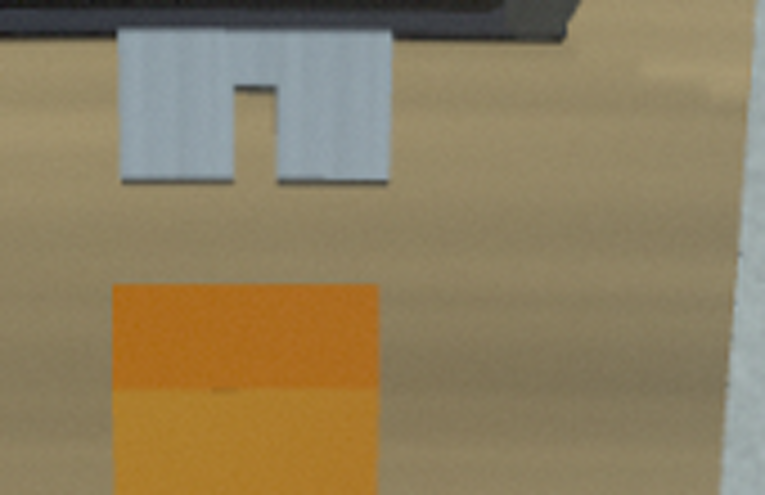

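>>> play_rows(increments=[[[0, 0.05, 3], 0.003, 0], [[0, 0, 1.5], 0, 0], [[0, 0, 0.4], 0, 0], [[0, 0, 0.1], 0, 0], [[0, 0, 0], 0, 0]], grip_force=14)

```text
clock: 8.38
position: [0.4513, -0.0265, 0.0485]
orientation: [-3.141, -0.001, -0.095]
force: [0.0, 0.3, -0.1]
finger_gap: 0.0137
```

>>> play_rows(increments=[[[0, 0, 0.1], 0, 0], [[0, 0, 0], 0, 0]])

```text
clock: 8.62
position: [0.4509, -0.0264, 0.0472]
orientation: [-3.142, -0.001, -0.095]
force: [-0.5, -0.8, -0.5]
finger_gap: 0.0139
```

>>> play_rows(increments=[[[0, 0, 0.1], 0, 0], [[0, 0, 0], 0, 0]])

```text
clock: 8.88
position: [0.4507, -0.0264, 0.0459]
orientation: [-3.141, 0.0, -0.095]
force: [0.4, 0.0, -0.6]
finger_gap: 0.0141
```

>>> play_rows(increments=[[[0, 0, 0.05], 0, 0], [[0, 0, 0], 0, 0]])

```text
clock: 9.12
position: [0.4508, -0.0264, 0.0458]
orientation: [-3.141, -0.0, -0.095]
force: [-1.5, 0.8, 4.0]
finger_gap: 0.014
```

>>> play_rows(increments=[[[0, 0, 0.05], 0, 0], [[0, 0, 0], 0, 0]])

```text
clock: 9.38
position: [0.4506, -0.0264, 0.0454]
orientation: [-3.141, 0.0, -0.095]
force: [-2.9, 0.8, 7.1]
finger_gap: 0.0136
```

>>> play_rows(increments=[[[0.8, 0, -0.06], 0, 0], [[0.8, 0, 0], 0, 0], [[0.8, 0, 0], 0, 0], [[0.6, 0, 0], 0, 0], [[0, 0, 0], 0, 0]])

```text
clock: 10.0
position: [0.4813, -0.0293, 0.0455]
orientation: [-3.142, -0.001, -0.095]
force: [-1.5, 0.1, 1.8]
finger_gap: 0.014
```

```bash
python3 - <<'E'
from h import *
c=r.calibration('wrist');s=r.observe();im=r.grab_frame('wrist');print(s['clock'],s['position'],s['orientation'],s['finger_gap'],s['force'])
cv2.imwrite('pics/w3.png',im);np.save('w3T.npy',c['T'])
E
```

```text
10.0 [ 0.4812979  -0.02931857  0.04549468] [-3.14150586e+00 -6.86176930e-04 -9.51553087e-02] 0.013958424849990552 [-1.49049465  0.10211412  1.79013032]
```

View pics/w3.png

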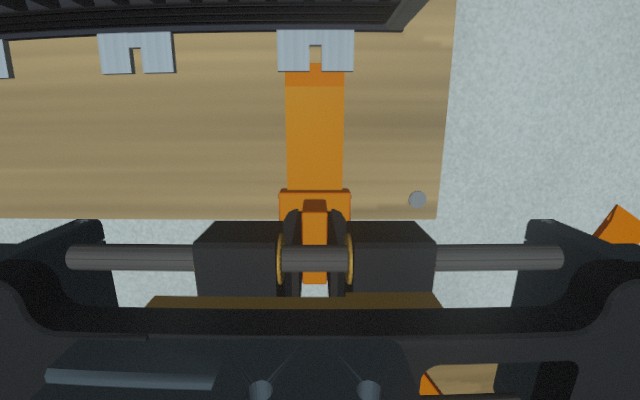

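>>> play_rows(increments=[[[0.8, 0, 0], 0, 0], [[0.8, 0, 0], 0, 0], [[0.8, 0, 0], 0, 0], [[0.6, 0, 0], 0, 0], [[0, 0, 0], 0, 0]], grip_force=12)

```text
clock: 10.68
position: [0.512, -0.0323, 0.0456]
orientation: [-3.142, -0.003, -0.095]
force: [0.2, -0.0, 0.6]
finger_gap: 0.0142
```

>>> play_rows(increments=[[[0.2, 0, 0], 0, 0], [[0.2, 0, 0], 0, 0], [[0.2, 0, 0], 0, 0], [[0, 0, 0], 0, 0]])

```text
clock: 11.18
position: [0.5167, -0.0327, 0.0455]
orientation: [-3.141, -0.0, -0.095]
force: [-0.4, 0.3, 0.9]
finger_gap: 0.0137
```

>>> play_rows(increments=[[[0.2, 0, 0], 0, 0], [[0.2, 0, 0], 0, 0], [[0, 0, 0], 0, 0]])

```text
clock: 11.55
position: [0.5171, -0.0327, 0.0454]
orientation: [-3.142, 0.007, -0.095]
force: [-8.7, 1.1, 7.2]
finger_gap: 0.0141
```

>>> play_rows(increments=[[[-1.0, 0, 0], 0, 0], [[-2, 0, 0], 0, 0], [[-2, 0, 0], 0, 0], [[-2, 0, -0.5], 0, 0], [[0, -3.5, -0.5], 0, 0], [[0, -3.5, 0], 0, 0], [[0, -3.5, 0], 0, 0], [[0, 0, 0], 0, 0]])

```text
clock: 12.55
position: [0.4617, 0.0798, 0.0557]
orientation: [-3.141, -0.003, -0.092]
force: [0.6, 0.0, -0.5]
finger_gap: 0.0138
```

```bash
python3 - <<'E'
from h import *
c=r.calibration('wrist');s=r.observe();im=r.grab_frame('wrist');print(s['clock'],s['position'],s['orientation'],s['finger_gap'],s['force'])
cv2.imwrite('pics/w4.png',im);np.save('w4T.npy',c['T'])
E
```

```text
12.55 [0.46168683 0.07981783 0.05569052] [-3.14075421e+00 -2.52456428e-03 -9.19661208e-02] 0.013838398652721493 [ 0.62891341  0.0080307  -0.54082768]
```

View pics/w4.png

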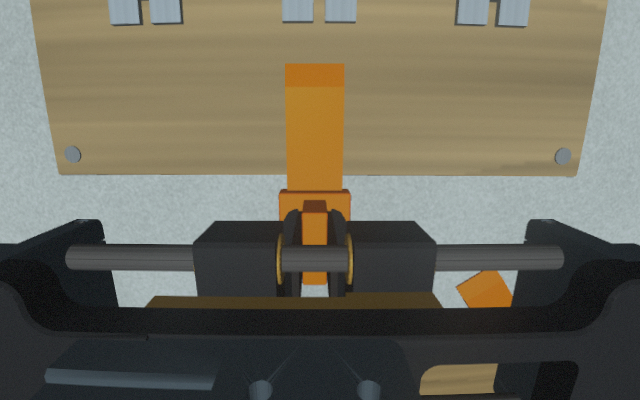

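>>> play_rows(increments=[[[0, 0.25, 0.6], 0.002, 0], [[0, 0, 0.3], 0, 0], [[0, 0, 0.08], 0, 0], [[0, 0, 0], 0, 0]])

```text
clock: 13.1
position: [0.4605, 0.0753, 0.0457]
orientation: [-3.142, 0.0, -0.098]
force: [0.2, -0.8, -1.1]
finger_gap: 0.0141
```

>>> play_rows(increments=[[[0, 0, 0.04], 0, 0], [[0, 0, 0], 0, 0]])

```text
clock: 13.35
position: [0.4606, 0.0756, 0.0454]
orientation: [-3.141, -0.0, -0.097]
force: [-0.2, -0.3, -0.3]
finger_gap: 0.014
```

>>> play_rows(increments=[[[0.8, -0.1, 0.05], -0.004, 0], [[0.7, 0, 0], 0, 0], [[0, 0, 0], 0, 0]])

```text
clock: 13.72
position: [0.4766, 0.0753, 0.045]
orientation: [-3.141, -0.002, -0.093]
force: [-0.4, 0.7, -0.7]
finger_gap: 0.0141
```

```bash
python3 - <<'E'
from h import *
c=r.calibration('wrist');s=r.observe();im=r.grab_frame('wrist');print(s['clock'],s['position'],s['orientation'],s['finger_gap'],s['force'])
cv2.imwrite('pics/w5.png',im);np.save('w5T.npy',c['T'])
E
```

```text
13.725 [0.47664435 0.07530926 0.04501649] [-3.14116017e+00 -1.70970580e-03 -9.31740359e-02] 0.014061303905941118 [-0.3587662   0.72477442 -0.68598623]
```

View pics/w5.png

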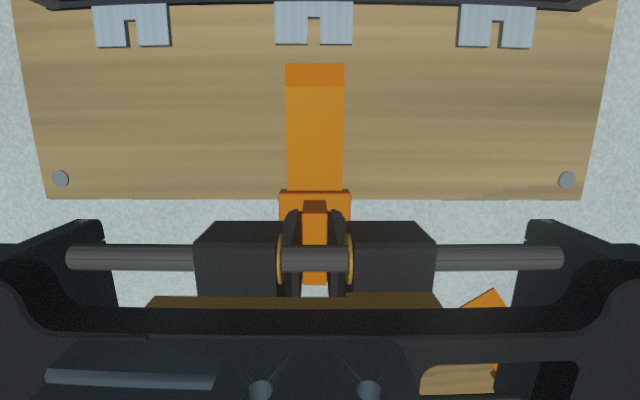

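>>> play_rows(increments=[[[0, 0, 0.05], 0, 0], [[0, 0, 0], 0, 0]])

```text
clock: 14.02
position: [0.4765, 0.0753, 0.0449]
orientation: [-3.141, -0.002, -0.093]
force: [0.5, 0.6, 5.0]
finger_gap: 0.0139
```

>>> play_rows(increments=[[[0, 0, 0.05], 0, 0], [[0, 0, 0], 0, 0]])

```text
clock: 14.28
position: [0.4764, 0.0753, 0.0448]
orientation: [-3.141, -0.002, -0.093]
force: [-0.5, 0.6, 8.6]
finger_gap: 0.014
```

>>> play_rows(increments=[[[0.5, 0, -0.06], 0, 0], [[0.8, 0, 0], 0, 0], [[0.8, 0, 0], 0, 0], [[0.8, 0, 0], 0, 0], [[0.8, 0, 0], 0, 0], [[0.8, 0, 0], 0, 0], [[0, 0, 0], 0, 0]])

```text
clock: 15.15
position: [0.5179, 0.071, 0.0446]
orientation: [3.141, 0.005, -0.093]
force: [-4.8, 0.3, 8.9]
finger_gap: 0.0139
```

>>> play_rows(increments=[[[0.2, 0, 0], 0, 0], [[0.2, 0, 0], 0, 0], [[0.2, 0, 0], 0, 0], [[0, 0, 0], 0, 0]])

```text
clock: 15.65
position: [0.5226, 0.0705, 0.0446]
orientation: [3.141, 0.008, -0.094]
force: [-7.0, -0.2, 10.9]
finger_gap: 0.014
```

>>> play_rows(increments=[[[0.2, 0, 0], 0, 0], [[0.2, 0, 0], 0, 0], [[0, 0, 0], 0, 0]])

```text
clock: 16.02
position: [0.5265, 0.0702, 0.0445]
orientation: [3.141, 0.008, -0.094]
force: [-7.4, 0.8, 10.7]
finger_gap: 0.0139
```

>>> play_rows(increments=[[[0, 0, -0.1], 0, 0], [[0, 0, 0], 0, 0]])

```text
clock: 16.27
position: [0.5277, 0.07, 0.0446]
orientation: [3.141, 0.006, -0.093]
force: [-6.0, 0.9, 1.3]
finger_gap: 0.0141
```

>>> play_rows(increments=[[[0.2, 0, 0], 0, 0], [[0.2, 0, 0], 0, 0], [[0, 0, 0], 0, 0]])

```text
clock: 16.65
position: [0.5283, 0.0699, 0.0445]
orientation: [3.14, 0.013, -0.094]
force: [-12.9, 1.5, 8.2]
finger_gap: 0.0143
```

>>> play_rows(increments=[[[-1.0, 0, -0.05], 0, 0], [[-2, 0, 0], 0, 0], [[-2, 0, 0], 0, 0], [[-2, 0, 0], 0, 0], [[-0.5, -0.5, -0.5], 0, 0], [[0, -3.3, -0.5], 0, 0], [[0, -3.3, 0], 0, 0], [[0, -3.3, 0], 0, 0], [[0, 0, 0], 0, 0], [[0, 0, 0], 0, 0]])

```text
clock: 17.9
position: [0.4697, 0.1802, 0.056]
orientation: [-3.142, -0.001, -0.093]
force: [-0.0, -0.3, -0.6]
finger_gap: 0.0139
```

```bash
python3 - <<'E'
from h import *
c=r.calibration('wrist');s=r.observe();im=r.grab_frame('wrist');print(s['clock'],s['position'],s['orientation'],s['finger_gap'],s['force'])
cv2.imwrite('pics/w6.png',im);np.save('w6T.npy',c['T'])
im=r.grab_frame('scene');cv2.imwrite('pics/s6.png',cv2.resize(im[130:300,240:480],None,fx=3.3,fy=3.3,interpolation=2))
E
```

```text
17.9 [0.46971877 0.18016308 0.0560385 ] [-3.14157232e+00 -7.33214961e-04 -9.27521024e-02] 0.013872721928111714 [-0.02894873 -0.26763591 -0.55276142]
```

View pics/w6.png

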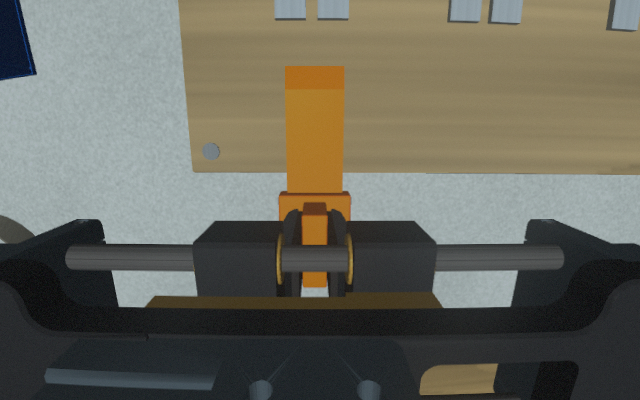

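View pics/s6.png

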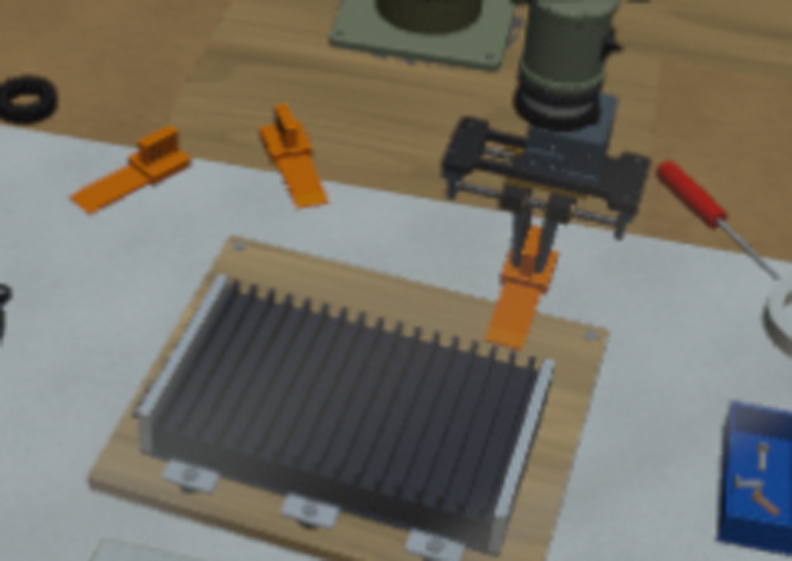

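>>> play_rows(increments=[[[0.5, -0.13, 0.6], 0, 0], [[0.5, 0, 0.4], 0, 0], [[0, 0, 0.05], 0, 0], [[0, 0, 0], 0, 0]], grip_force=14)

```text
clock: 18.5
position: [0.4793, 0.1804, 0.0453]
orientation: [3.141, 0.0, -0.093]
force: [0.5, 0.1, -0.3]
finger_gap: 0.0138
```

>>> play_rows(increments=[[[0, 0, 0.05], 0, 0], [[0, 0, 0], 0, 0]])

```text
clock: 18.75
position: [0.4793, 0.1807, 0.045]
orientation: [-3.141, -0.0, -0.093]
force: [-0.1, 0.1, 0.2]
finger_gap: 0.0136
```

>>> play_rows(increments=[[[0.6, 0, 0], 0, 0], [[0.6, 0, 0], 0, 0], [[0.6, 0, 0], 0, 0], [[0.4, 0, 0], 0, 0], [[0, 0, 0], 0, 0]])

```text
clock: 19.38
position: [0.5016, 0.1785, 0.0449]
orientation: [-3.142, -0.0, -0.094]
force: [-0.3, 0.2, 0.0]
finger_gap: 0.0142
```

```bash
python3 - <<'E'
from h import *
c=r.calibration('wrist');s=r.observe();im=r.grab_frame('wrist');print(s['clock'],s['position'],s['orientation'],s['finger_gap'],s['force'])
cv2.imwrite('pics/w7.png',im[:300,120:520]);np.save('w7T.npy',c['T'])
E
```

```text
19.375 [0.50159125 0.1784813  0.0448596 ] [-3.14151689e+00 -1.36468580e-05 -9.35112732e-02] 0.014195525383069816 [-0.27503922  0.17668926  0.04745997]
```

View pics/w7.png

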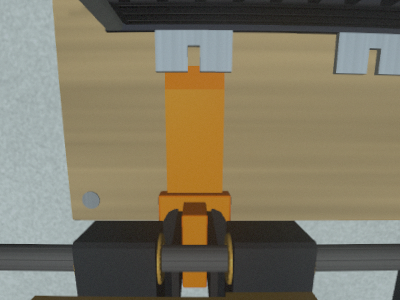

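>>> play_rows(increments=[[[0.6, 0, 0], 0, 0], [[0.6, 0, 0], 0, 0], [[0.6, 0, 0], 0, 0], [[0.6, 0, 0], 0, 0], [[0.6, 0, 0], 0, 0], [[0.3, 0, 0], 0, 0], [[0.3, 0, 0], 0, 0], [[0.3, 0, 0], 0, 0], [[0, 0, 0], 0, 0]])

```text
clock: 20.55
position: [0.5403, 0.1749, 0.045]
orientation: [-3.141, -0.0, -0.093]
force: [-0.8, 0.9, -1.2]
finger_gap: 0.0142
```

>>> play_rows(increments=[[[0.3, 0, 0], 0, 0], [[0.3, 0, 0], 0, 0], [[0.3, 0, 0], 0, 0], [[0, 0, 0], 0, 0]])

```text
clock: 21.05
position: [0.5493, 0.1741, 0.0449]
orientation: [-3.141, -0.0, -0.093]
force: [-0.8, -0.2, -0.8]
finger_gap: 0.014
```

>>> play_rows(increments=[[[0.5, 0, 0], 0, 0], [[0.5, 0, 0], 0, 0], [[0.5, 0, 0], 0, 0], [[0.3, 0, 0], 0, 0], [[0, 0, 0], 0, 0]])

```text
clock: 21.68
position: [0.5672, 0.1724, 0.0449]
orientation: [-3.141, -0.0, -0.093]
force: [0.4, 0.1, -0.0]
finger_gap: 0.0139
```

>>> play_rows(increments=[[[0.2, 0, 0], 0, 0], [[0.2, 0, 0], 0, 0], [[0, 0, 0], 0, 0]])

```text
clock: 22.05
position: [0.5711, 0.1721, 0.045]
orientation: [-3.141, -0.0, -0.093]
force: [0.2, -1.4, -0.1]
finger_gap: 0.0138
```

>>> play_rows(increments=[[[0.2, 0, 0], 0, 0], [[0.2, 0, 0], 0, 0], [[0, 0, 0], 0, 0]])

```text
clock: 22.42
position: [0.5746, 0.1717, 0.0449]
orientation: [-3.142, 0.001, -0.093]
force: [-0.7, -0.2, -0.0]
finger_gap: 0.0139
```

>>> play_rows(increments=[[[0.2, 0, 0], 0, 0], [[0, 0, 0], 0, 0]])

```text
clock: 22.68
position: [0.5747, 0.1716, 0.0447]
orientation: [3.141, 0.005, -0.094]
force: [-5.8, 1.9, 3.1]
finger_gap: 0.014
```

>>> play_rows(increments=[[[0.2, 0, 0], 0, 0], [[0, 0, 0], 0, 0]])

```text
clock: 22.92
position: [0.5748, 0.1716, 0.0447]
orientation: [3.141, 0.009, -0.094]
force: [-10.5, 1.9, 6.3]
finger_gap: 0.0138
```

```bash
python3 - <<'E'
from h import *
s=r.observe();im=r.grab_frame('wrist');print(s['clock'],s['position'],s['orientation'],s['finger_gap'],s['force'])
cv2.imwrite('pics/w8.png',cv2.resize(im[100:300,200:440],None,fx=3,fy=3,interpolation=2))
E
```

```text
22.925 [0.57479127 0.17157959 0.04470589] [ 3.1407649   0.00889355 -0.0939829 ] 0.013800626018233113 [-10.48713766   1.92105517   6.25862189]
```

View pics/w8.png

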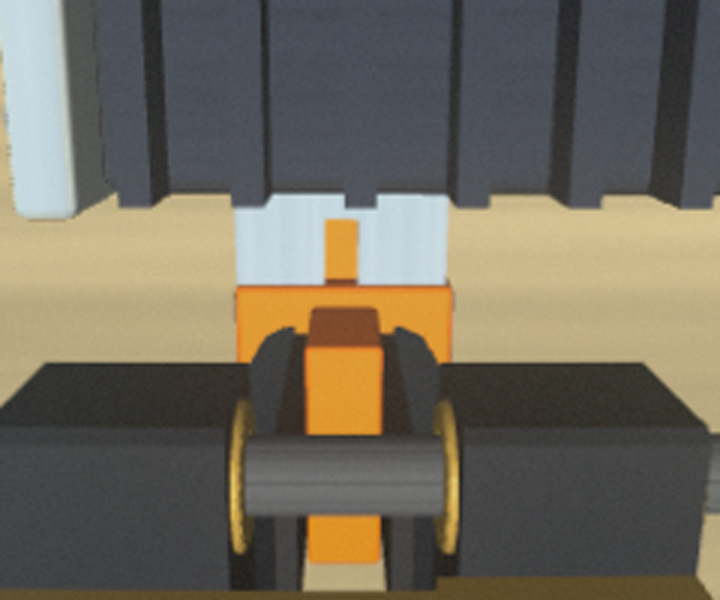

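>>> play_rows(increments=[[[-0.25, 0, -0.03], 0, 0], [[0, 0, 0], 0, 0]])

```text
clock: 23.22
position: [0.5747, 0.1716, 0.0448]
orientation: [3.141, 0.004, -0.093]
force: [-5.3, 1.8, 1.2]
finger_gap: 0.014
```

>>> play_rows(increments=[[[0, 0, 0], 0, 0.3], [[0, 0, 0], 0, 0.5], [[0, 0, 0], 0, 0.5], [[0, 0, 0], 0, 0.5], [[0, 0, -0.5], 0, 0.5], [[0, 0, -2], 0, 0.5], [[0, 0, -5], 0, 0.5], [[0, 0, -5], 0, 0.5], [[-2, 0, -3], 0, 0.5], [[0, 0, 0], 0, 0.5], [[0, 0, 0], 0, 0.5]])

```text
clock: 24.6
position: [0.5563, 0.1732, 0.1995]
orientation: [3.141, 0.001, -0.093]
force: [-0.1, -0.7, -0.6]
finger_gap: 0.0458
```

```bash
python3 - <<'E'
from h import *
c=r.calibration('wrist');s=r.observe();im=r.grab_frame('wrist');print(s['clock'],s['position'],s['orientation'],s['finger_gap'],s['force'])
cv2.imwrite('pics/w9.png',im);np.save('w9T.npy',c['T'])
im=r.grab_frame('top');cv2.imwrite('pics/t9.png',im)
E
```

```text
24.6 [0.55626403 0.1732156  0.19951981] [ 3.14118791e+00  7.56902610e-04 -9.30635305e-02] 0.045780167558687634 [-0.08385855 -0.68780721 -0.63918503]
```

View pics/w9.png

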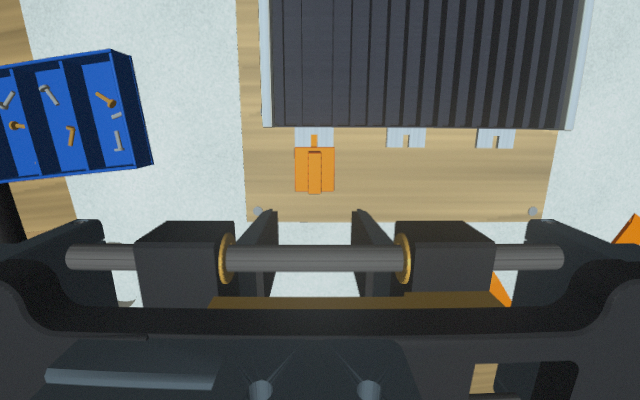

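View pics/t9.png

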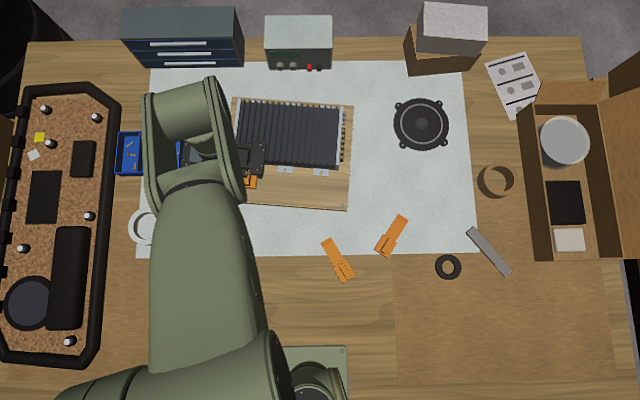

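```bash
python3 - <<'E'
from h import *
im=cv2.imread('pics/w9.png');cv2.imwrite('pics/c9.png',cv2.resize(im[115:205,270:370],None,fx=6,fy=6,interpolation=2))
c=r.calibration('wrist');c['T']=np.load('w9T.npy')
H=plane('wrist',[[295,148],[334,147.5],[334.5,191],[295,192]],.032,c); T=plane('wrist',[[387,147.5],[425,147.5],[476,148],[515,148]],.030,c)
print(H.round(4),T.round(4))
A=(T[0]+T[1])/2;B=(T[2]+T[3])/2;v=(A-B)/np.linalg.norm(A-B);u=np.array([v[1],-v[0],0]);L=A+.105*v
m=(H[0]+H[1])/2;b=(H[2]+H[3])/2
print('shoulder in tab_left',(m-L)@u,(m-L)@v,'yaw rel',((m-b)@v)/np.linalg.norm(m-b),np.linalg.norm(m-b))
E
```

```text
[[0.5989 0.1903 0.032 ]
 [0.5953 0.146  0.032 ]
 [0.5446 0.1494 0.032 ]
 [0.5478 0.1959 0.032 ]] [[ 0.5896  0.0853  0.03  ]
 [ 0.5857  0.0413  0.03  ]
 [ 0.5799 -0.0186  0.03  ]
 [ 0.5759 -0.0656  0.03  ]]
shoulder in tab_left -0.00020330669976781246 0.00028299990817201635 yaw rel 0.004454057651157967 0.051119993328216276
```

View pics/c9.png

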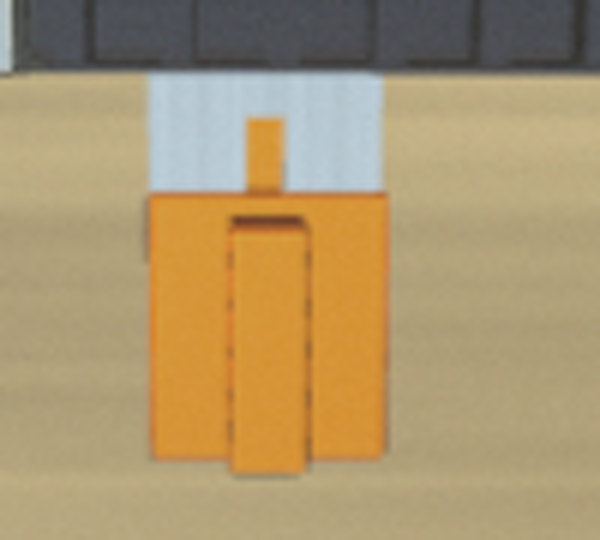

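Shoulder at −0.2 mm, centring 0.3 mm, yaw 0.004 rad: fully home and released.

```bash
python3 -c "
from bench import r
print(r.hand_in())"
```

```text
the job is handed in; nothing more can be done
None
```

The orange shim is fully home under the left tab, where the pad is missing. I released it, left it lying in the gap and handed the job in at about 25 s. No verdict was reported.

- **Finding the gap:** I took the shim farthest to the robot's right and tried the right tab first. It jammed about 41 mm in at about 9 N. The middle tab also jammed, at about 13 N, and the shim slipped back about 2 mm in the grip. The left tab let it through freely until the shoulder met the tab. The horizontal force at the wrist reached about 11 N there.
- **Final position:** the last wrist picture puts the shoulder at the tab edge to within 0.2 mm, 0.3 mm off centre and about 0.004 rad out of line. I extrapolated the left tab's position from the other two. The shim looks flat in that picture, but I did not measure its tilt.
- **Gripper:** it is open and about 15 cm above the shim, touching nothing.
- **Bystanders:** the speaker, the brown and black tape rolls, the trim lever and the two spare shims look unmoved in the last top view. In that view the arm hid the screwdriver and part of the cream tape roll. They looked in place in an earlier scene view (17.9 s), and the arm stayed clear of them.

One thing disagreed along the way: while sliding in at the middle tab, the vertical force read 9–11 N although I had raised the shim slightly. I lifted another 1 mm before confirming that jam. The height at which the shim touched the board also differed by about 1 mm between tabs, probably from slip in the grip.

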